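Close the instrument housing on its dowels and hold it shut

TASK

Pick the upper housing half that matches the lower half in the assembly nest (the long one, not the short one), fit it onto the two dowels the right way round, with its window over the lens end, and press it down past the springing contacts until you feel it stop and the seam is closed all round. Press firmly, but do not crush it. Finish while still holding the two halves pressed together so that they can be screwed, and leave everything else on the bench where it is.

Things in the scene. Friction and masses are not known exactly. Their poses are not given: they have to be found in the camera images.
- cover: Upper housing half to be fitted: dark plastic, 110 (x) x 48 (y) x 22 high, about 70 g, lying open side down, as it goes on. Origin: centre of its underside (rim plane); z up; +x is its front end. On top: a grey display window (46 x 37, centred 22 ahead of the origin) towards the front, nine black keys at the rear. Grip it by the two parallel long sides, 48 apart. It fits only one way round.
- socket_front (a point): Mouth of the front socket inside the upper half, at (+42, +13, +2) from its origin: round hole 7.5 wide, 17 deep, open downwards; it goes over the front dowel. A board's flat underside lies 8 above the rim in the middle.
- socket_rear (a point): Mouth of the rear socket inside the upper half, at (-36, -13, +2) from its origin, same size; it goes over the rear dowel.
- cover_front (a point): Point on the upper half in its rim plane, on its long axis, 50 ahead of its origin (window end).
- cover_rear (a point): Point on the upper half in its rim plane, on its long axis, 50 behind its origin (key end).
- base: Lower housing half, same plastic, 110 (x) x 48 (y) x 22, open side up, fixed in the nest (aluminium plate 150 x 94, top 12 above the mat; white locating blocks round it reach 22 above the mat). Origin: centre of its underside, 12 above the mat; z up; +x is its front end, the one with two round lenses in the end wall. Only the dowels and the contact block stand above its rim (seam).
- seat (a point): Centre of the lower half's rim plane (seam), 34 above the mat, axes as base. The origin and axes of cover coincide with it when the housing is closed.
- seat_front (a point): Point in the seam plane, on the long axis, 50 ahead of seat; cover_front comes onto it.
- seat_rear (a point): Point in the seam plane, on the long axis, 50 behind seat; cover_rear comes onto it.
- dowel_front (a point): Tip of the front dowel, at (+42, +13) from seat. Steel dowel, 6 in diameter, 14 above the seam, its last 5 tapering to 2.4.
- dowel_rear (a point): Tip of the rear dowel, at (-36, -13) from seat, same size.
- contacts (a joint): Sprung white contact block (18 x 8) in the middle of the lower half. 0 = fully up, top 12 above the seam; negative = pushed down, m. The upper half meets it 4 before the seam closes, already guided by the dowels. It pushes back with 3 N at first, 6 N with the seam closed, and lifts the upper half 4 again if let go.
- contact_top (a point): Where the top of the contact block stands when fully up, 12 above seat. After the spring (up to 6 N) comes the hard stop, rim on rim, where the force rises at once: 10 to 20 N of push in all is right. The housing cracks at 60 N.
- short_cover: Upper half of a smaller instrument, 84 x 48 x 22, same style with a smaller window and six keys; it does not fit here. Leave it. Origin: centre of its underside. It and cover may be in either place.
- cutters: Small side cutters with blue handles, 125 long, 12 high, lying. Bystander.
- tweezers: Steel tweezers, 130 long, 6 high, lying. Bystander.
- driver: Precision screwdriver with a black handle, 140 long, 17 thick, lying. Bystander.
- board_tray: Black moulded tray 110 x 170 x 22 with circuit boards. Bystander.
- spool: Solder spool, 58 in diameter, 40 high. Bystander.
- screw_dish: Grey dish of small screws, 84 in diameter, 26 high. Bystander.
- flux_bottle: Clear bottle with a black cap, 44 in diameter, 105 high. Bystander.

How it is judged:
On the way, in this order (a step that is already met when the one before it is completed fails the run):
1. the long upper half is lifted clear of the mat (height (world z) of cover above 0.04 m and contact force between the fingers and cover above 0.5 N), for 0.1 s.
2. it is on the dowels and pressed down until the seam is closed at both ends (horizontal distance between cover_front and seat_front below 0.003 m and horizontal distance between cover_rear and seat_rear below 0.003 m and z of each of cover_front, cover_rear in the frame of seat below 0.0015 m), for 0.2 s.
At the end, for the whole second after the job is handed in: The long upper half sits on both dowels the right way round (each end within 3 mm of its place), the seam is closed to 1.5 mm at both ends, the halves press on each other with over 4.5 N, and the robot still holds or presses the upper half (over 2 N), at rest (all of step 2 and z of each of cover_front, cover_rear in the frame of seat above -0.002 m and contact force between cover and base above 4.5 N and contact force between any of the fingers, the arm and cover above 2 N and linear speed of cover below 0.02 m/s); the arm keeps its last pose, push and grip.
It fails at once if the housing is pressed with more than 60 N (contact force between cover and base above 60 N).
It fails at once if something else on the bench is moved by more than 30 mm (distance of any of short_cover, cutters, tweezers, driver, board_tray, spool, screw_dish, flux_bottle from where it was at the start of the episode above 0.03 m).
It also fails if it takes over 35 s, if anything falls off the work surface, if the arm or the gripper's body presses on something with over 40 N, if the wrist force passes 120 N, or if a joint passes its speed limit or range.

ROBOT

A 6-joint arm with a two-finger parallel gripper is mounted at the origin on the work surface. World frame = base frame: x ahead of the robot, y to its left, z up, the work surface at z = 0. Lengths are in m, angles in rad, forces in N, time in s.
With the tool pointing down it reaches from about 0.3 to 0.875 m from the base axis. Payload 6.4 kg.
Tool frame: the origin (TCP) lies between the finger pads; the fingertips stand tip_extent ahead of it and the grasp point (between the pads) lies 5 mm behind it (tip_extent is the distance from the TCP to the fingertips, in m); z points along the fingers, y is the direction in which the jaws open and shut (so a half turn about z gives the same grasp; the last joint's range is limited). The gripper opens to 85 mm and grips with 20 to 120 N. Pads are 22 mm wide; open, the fingers measure 114 mm over their backs; the gripper's body (76 mm by 85 mm) begins 54 mm behind the grasp point. The pads swing forward as they close: fully open they stand 13 mm farther back than shut.
Start: joints at [-0.206, 0.181, 1.607, -0, 1.354, -0.206], TCP at [0.575, 0, 0.22] pointing down, gripper open.
Joint ranges: [-2.99, 2.99], [-0.89, 2.07], [0.3, 2.58], [-1.14, 4.28], [0, 2.63], [-3.12, 3.12]. Speed limits (rad/s): [2.57, 2.57, 3.01, 3.14, 3.14, 3.14].

INTERFACE

Orientations are given as a unit quaternion [w, x, y, z].
In Python, from bench import * gives the robot as it stands.
- The arm moves only by the shell command python3 -m jog 'ROWS'. ROWS is JSON, a list of rows, each a list of 3 entries, a list of its own where there are three numbers: the shift along the tool's x, y, z in mm, then the turn, a rotation vector about the tool's x, y, z in rad, then the opening, from 0 (shut) to 1 (fully open). A call has 1 to 20 rows; each row is the pose to reach, as a shift and turn from the pose measured when the call began, along the tool's axes at that moment; what a row does not reach only later rows make up. A row lasts 1/12 s, in which the tool goes at most 41.7 mm and 7.16 degrees, less where a joint would pass 70% of its speed; a pose out of reach is approached as far as the arm can. A call with a gripper value outside its range is refused whole. The fingers move at their own pace and stop on an object; the grip force is fixed at half the most. Time passes only in rows, so rows that repeat a pose let the fingers close. It gives the time, the measured TCP pose, the force and the opening at its end, in the units of the state.
- get_obs(): the state, without advancing time (a new reading comes with each control period).
- camera(name): name is "scene" or "side" or "wrist"; returns (picture, depth): 420x560x3 uint8, red, green, blue; 420x560 float32, m along the optical axis (not along the pixel's ray), 0 where there is no reading.
- get_calibration(name): a dict with "fx", "fy", "cx", "cy" (pixels), "world_from_camera" (4x4, takes a point from camera to world coordinates). Camera axes: x right, y down, z forward; pixel columns grow to the right and rows downward; lengths in m; the calibration is good to about 2 mm. A picture is of the moment at which its call begins: read the wrist's pose just before it. get_calibration takes no time and is no camera call; for the wrist camera it gives the pose at the moment of the call.
- hand_in(): hands the job in, once; it reports no verdict.
The state is a dict: "time_s": time; "q": joint angles; "dq": joint speeds; "joint_efforts": joint torques, N m; "eef_pos": TCP position; "eef_rot": TCP orientation; "wrist_force": force on the tool from outside, world axes, zero at the start; "torque": the same for the moment, N m; "opening": opening from 0.0 (shut) to 1.0 (fully open).
Only numpy, scipy, OpenCV 4.12 (cv2) and the standard library are available. Lean on these libraries where they do the work, as an engineer would, in place of code of your own. Each camera call takes 0.05 s, during which the arm holds its last target.

## Working session

There is one attempt and no reset: what is moved stays moved. The work goes in short steps, Python scripts to look and compute and a shell command to move; the robot and the scene stay as the last step left them, time stands still between calls to the robot, and variables do not carry over. Pictures are saved under pics/ and viewed, and the job is handed in when it is done.

```bash
mkdir -p pics; ls; python3 - <<'E'
from bench import *
import cv2,numpy as np
o=get_obs();print({k:np.round(v,4) for k,v in o.items()})
for n in ["scene","side","wrist"]:
    p,d=camera(n);c=get_calibration(n)
    np.savez(f"pics/{n}0.npz",p=p,d=d,T=c["world_from_camera"],k=[c[x] for x in("fx","fy","cx","cy")])
    cv2.imwrite(f"pics/{n}0.png",p[:,:,::-1]);print(n,np.round(c["world_from_camera"],3).tolist(),c["fx"],c["cx"],c["cy"])
E
```

```text
pics
{'time_s': np.float64(0.0), 'q': array([-0.2063,  0.1815,  1.608 ,  0.    ,  1.3538, -0.2063]), 'dq': array([-0.0017, -0.0013,  0.0008,  0.0003, -0.0003,  0.0014]), 'joint_efforts': array([ 3.00000e-04, -4.44869e+01, -3.51341e+01, -3.00000e-04,
        9.10000e-03,  0.00000e+00]), 'eef_pos': array([5.744e-01, 1.000e-04, 2.191e-01]), 'eef_rot': array([-7.000e-04,  7.071e-01,  7.071e-01, -5.000e-04]), 'wrist_force': array([-0.0137, -0.4476, -0.0045]), 'torque': array([-0.0052,  0.0211,  0.0423]), 'opening': np.float64(1.0011)}
scene [[-0.776, 0.483, -0.407, 1.033], [0.631, 0.598, -0.494, 0.575], [0.005, -0.64, -0.768, 0.969], [0.0, 0.0, 0.0, 1.0]] 427.99989562026167 282.3424229600231 209.5608051176889
side [[-0.963, -0.153, 0.223, 0.363], [-0.27, 0.577, -0.771, 0.736], [-0.011, -0.802, -0.597, 0.626], [0.0, 0.0, 0.0, 1.0]] 420.36135347382213 277.9895560155317 209.59272648890052
wrist [[1.0, 0.001, -0.001, 0.575], [0.001, -0.957, -0.29, 0.075], [-0.001, 0.29, -0.957, 0.372], [0.0, 0.0, 0.0, 1.0]] 313.8558398949594 276.9820501849197 209.45249788699655
```

View pics/scene0.png

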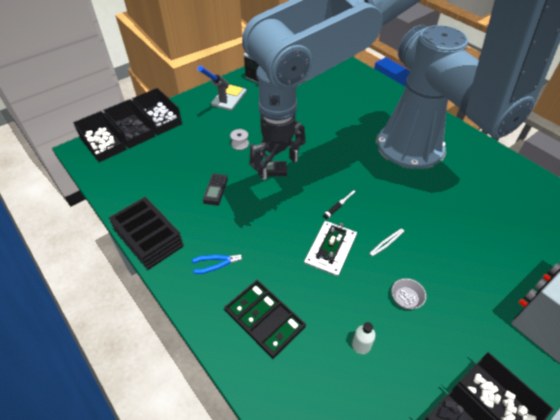

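View pics/side0.png

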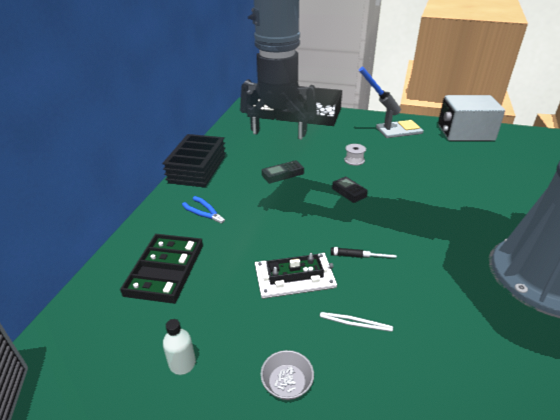

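View pics/wrist0.png

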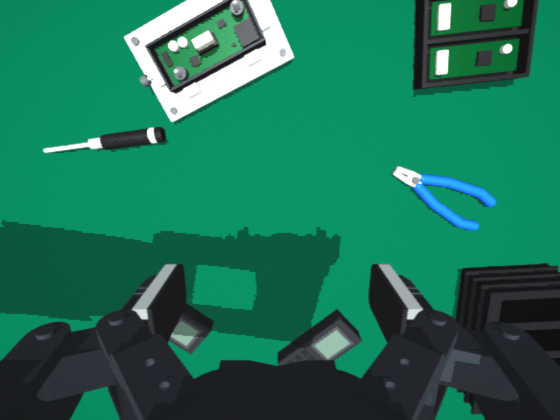

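Two covers lie at side (283,172) and (350,188); the nest is at side (295,272). Next I measure each by depth.

```bash
cat > h.py <<'E'
import numpy as np,cv2
def load(f):
    z=np.load(f);return z['p'],z['d'],z['T'],z['k']
def cloud(d,T,k):
    v,u=np.mgrid[0:d.shape[0],0:d.shape[1]]
    P=np.stack([(u-k[2])/k[0]*d,(v-k[3])/k[1]*d,d],-1)
    return P@T[:3,:3].T+T[:3,3]
def pt(u,v,zp,T,k):
    r=T[:3,:3]@np.array([(u-k[2])/k[0],(v-k[3])/k[1],1]);return T[:3,3]+r*(zp-T[2,3])/r[2]
E
python3 - <<'E'
from h import *
for n,boxes in {"side":[(250,150,315,190),(325,170,375,205)],"scene":[(195,165,235,210)],"wrist":[(150,290,230,370),(270,300,370,380)]}.items():
    p,d,T,k=load(f"pics/{n}0.npz");W=cloud(d,T,k)
    cr=[]
    for (a,b,c,e) in boxes:
        w=W[b:e,a:c].reshape(-1,3);m=(w[:,2]>.016)&(w[:,2]<.03);w=w[m]
        r=cv2.minAreaRect((w[:,:2]*1000).astype(np.float32));print(n,m.sum(),r,np.median(w[:,2]))
        cr.append(cv2.resize(p[b-10:e+10,a-10:c+10],(390,390),interpolation=cv2.INTER_CUBIC))
    cv2.imwrite(f"pics/{n}_crop.png",np.hstack(cr)[:,:,::-1])
E
```

```text
side 407 ((629.942138671875, -233.1417694091797), (110.7520751953125, 51.782100677490234), 41.63336181640625) 0.021681678486580314
side 378 ((437.7125549316406, -193.1591796875), (50.58625793457031, 87.18116760253906), 51.95316696166992) 0.02173811524368452
scene 443 ((631.5230712890625, -231.77725219726562), (113.64240264892578, 48.8181037902832), 41.92153549194336) 0.02083991612189462
wrist 989 ((454.278076171875, -204.29196166992188), (49.66041564941406, 45.77193832397461), 51.64639663696289) 0.02108964415044312
wrist 1862 ((631.5723266601562, -233.5825958251953), (109.60417175292969, 49.88624954223633), 41.631263732910156) 0.02097272771759867
```

```bash
python3 - <<'E'
from h import *
p,d,T,k=load("pics/wrist0.npz");W=cloud(d,T,k)
c=p[0:130,115:305];cv2.imwrite("pics/nest_w.png",cv2.resize(c,(760,520),interpolation=cv2.INTER_CUBIC)[:,:,::-1])
p2,d2,T2,k2=load("pics/side0.npz");c=p2[240:305,245:345];cv2.imwrite("pics/nest_s.png",cv2.resize(c,(800,520),interpolation=cv2.INTER_CUBIC)[:,:,::-1])
c=p[300:390,265:370];cv2.imwrite("pics/cov_w.png",cv2.resize(c,(630,540),interpolation=cv2.INTER_CUBIC)[:,:,::-1])
for n,(a,b,cc,e) in {"wrist":(120,0,300,125),"side":(250,240,345,300),"scene":(300,215,365,280)}.items():
    p,d,T,k=load(f"pics/{n}0.npz");W=cloud(d,T,k)
    w=W[b:e,a:cc].reshape(-1,3)
    m=(w[:,2]>.0285)&(w[:,2]<.06);ww=w[m]
    print(n,m.sum(),cv2.minAreaRect((ww[:,:2]*1000).astype(np.float32)))
    m=(w[:,2]>.041);print(np.round(w[m],4).tolist()[:40])
    m=(w[:,2]>.008)&(w[:,2]<.03);print(cv2.minAreaRect((w[m][:,:2]*1000).astype(np.float32)))
E
```

```text
wrist 2300 ((504.168212890625, 141.97726440429688), (111.2051773071289, 48.67211151123047), 26.051321029663086)
[[0.5755, 0.0748, 0.3717], [0.5755, 0.0748, 0.3717], [0.5358, 0.1742, 0.0432], [0.5365, 0.1747, 0.0417], [0.5755, 0.0748, 0.3717], [0.5353, 0.1724, 0.0468], [0.536, 0.1728, 0.0453], [0.5369, 0.1728, 0.0452], [0.5377, 0.1731, 0.0443], [0.5341, 0.1722, 0.0447], [0.5351, 0.1719, 0.0457], [0.536, 0.1719, 0.0457], [0.5371, 0.1716, 0.0468], [0.5379, 0.1719, 0.0457], [0.5384, 0.1729, 0.0425], [0.534, 0.1715, 0.0444], [0.5351, 0.1711, 0.0459], [0.5362, 0.1705, 0.0476], [0.5371, 0.1706, 0.0476], [0.5377, 0.1713, 0.0449], [0.5385, 0.1716, 0.0439], [0.5755, 0.0748, 0.3717], [0.5755, 0.0748, 0.3717], [0.5339, 0.171, 0.0432], [0.5349, 0.1708, 0.0441], [0.5357, 0.1711, 0.0432], [0.5367, 0.1707, 0.0443], [0.5377, 0.1706, 0.0448], [0.5385, 0.1709, 0.0438], [0.5755, 0.0748, 0.3717], [0.5755, 0.0748, 0.3717], [0.5336, 0.1707, 0.0418], [0.5348, 0.1702, 0.0434], [0.5358, 0.17, 0.0442], [0.5367, 0.17, 0.044], [0.5375, 0.1701, 0.0438], [0.5383, 0.1706, 0.0422], [0.5755, 0.0748, 0.3717], [0.5755,
[... 1933 characters left out ...]
 [0.5042, 0.1389, 0.0445], [0.5027, 0.1411, 0.0455], [0.5023, 0.1441, 0.0484], [0.4968, 0.143, 0.0424], [0.5073, 0.1421, 0.0461], [0.5065, 0.1448, 0.0483], [0.5008, 0.1434, 0.0418], [0.4996, 0.1459, 0.0435], [0.5118, 0.1429, 0.0464], [0.5114, 0.1459, 0.0492], [0.5067, 0.1455, 0.0447], [0.5064, 0.1485, 0.0477], [0.5112, 0.1429, 0.0413], [0.5109, 0.1461, 0.0444], [0.5085, 0.1475, 0.0439], [1.0326, 0.5755, 0.9694], [1.0326, 0.5755, 0.9694], [0.5363, 0.1727, 0.0468], [0.5392, 0.1723, 0.0445], [0.5359, 0.1729, 0.0421], [0.5341, 0.1747, 0.0424], [1.0326, 0.5755, 0.9694], [1.0326, 0.5755, 0.9694]]
((494.4661560058594, 131.4937286376953), (180.05381774902344, 106.99018096923828), 26.014305114746094)
```

View pics/nest_w.png

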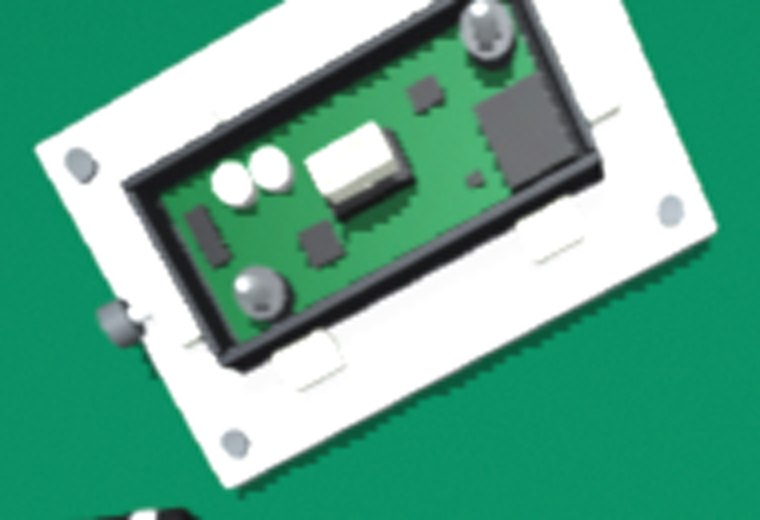

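View pics/nest_s.png

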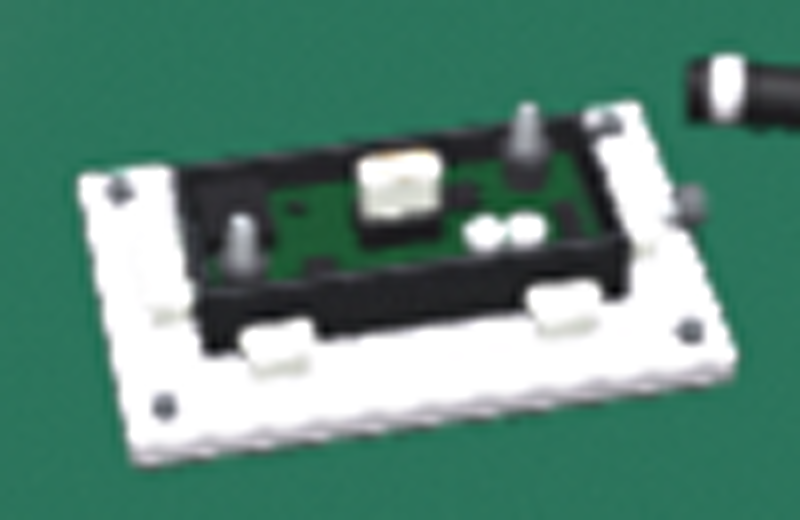

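View pics/cov_w.png

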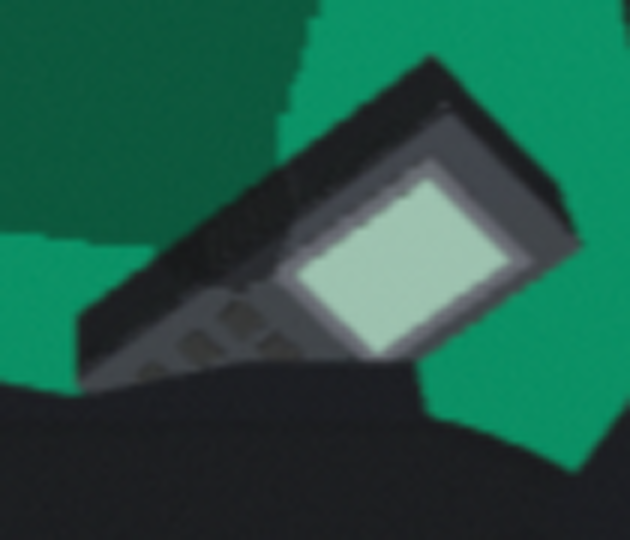

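```bash
python3 - <<'E'
import bench
print([x for x in dir(bench) if not x.startswith('_')])
print(getattr(bench,'tip_extent',None))
import numpy as np
from scipy.spatial.transform import Rotation as R
o=bench.get_obs();q=o['eef_rot'];M=R.from_quat(np.r_[q[1:],q[0]]).as_matrix();print(np.round(M,4))
t=np.array([.631,-.2325,.12]);print((M.T@(t-o['eef_pos'])*1000).round(1))
E
```

```text
['MotionError', 'camera', 'get_calibration', 'get_obs', 'hand_in', 'tip_extent']
0.014
[[-1.0e-04  1.0e+00 -1.3e-03]
 [ 1.0e+00  1.0e-04  2.0e-04]
 [ 2.0e-04 -1.3e-03 -1.0e+00]]
[-232.6   56.5   99.2]
```

```bash
python3 -m jog '[[[-30,7,13],[0,0,0.1],1],[[-60,14,26],[0,0,0.2],1],[[-90,21,39],[0,0,0.3],1],[[-120,28,52],[0,0,0.4],1],[[-150,36,65],[0,0,0.5],1],[[-180,43,78],[0,0,0.6],1],[[-210,50,90],[0,0,0.7],1],[[-232.6,56.5,99],[0,0,0.8],1],[[-232.6,56.5,99],[0,0,0.843],1],[[-232.6,56.5,99],[0,0,0.843],1],[[-232.6,56.5,99],[0,0,0.843],1]]'
python3 - <<'E'
from bench import *
import cv2,numpy as np
from h import *
for n in ["side","wrist"]:
    p,d=camera(n);c=get_calibration(n)
    np.savez(f"pics/{n}1.npz",p=p,d=d,T=c["world_from_camera"],k=[c[x] for x in("fx","fy","cx","cy")])
    cv2.imwrite(f"pics/{n}1.png",p[:,:,::-1])
p,d,T,k=load("pics/wrist1.npz");W=cloud(d,T,k);m=(W[...,2]>.016)&(W[...,2]<.03)
n,l,s,c=cv2.connectedComponentsWithStats(m.astype(np.uint8))
for i in range(1,n):
    if s[i,4]>300:
        w=W[l==i];print(s[i],cv2.minAreaRect((w[:,:2]*1000).astype(np.float32)))
E
```

```text
time_s: 1.07
eef_pos: [0.6305, -0.2324, 0.1195]
eef_rot: [-0.001, 0.934, 0.356, -0.001]
wrist_force: [-0.2, 0.3, 1.1]
opening: 1.001
[443   0  75  72 507] ((822.6734008789062, -253.35516357421875), (4.586110591888428, 72.35615539550781), 3.213379144668579)
[ 250  142   61  126 7190] ((631.7787475585938, -233.6587677001953), (109.55725860595703, 48.58292007446289), 41.451847076416016)
[  61  298   68   34 1103] ((440.1315612792969, -176.46896362304688), (24.015625, 66.00391387939453), 52.04978561401367)
```

View pics/wrist1.png

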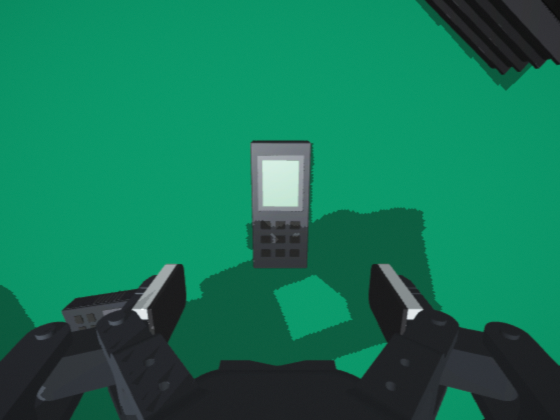

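View pics/side1.png

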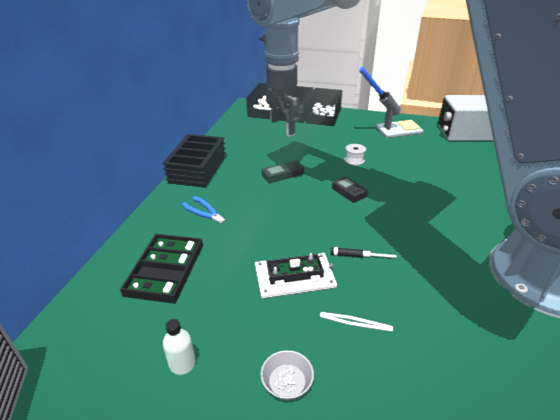

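Window at pixel (281,183), nine keys below; it is the long cover, aligned between the jaws. Descending.

```bash
python3 -m jog '[[[0.2,1.2,25],[0,0,0],1],[[0.2,1.2,55],[0,0,0],1],[[0.2,1.2,80],[0,0,0],1],[[0.2,1.2,95],[0,0,0],1],[[0.2,1.2,101.5],[0,0,0],1],[[0.2,1.2,101.5],[0,0,0],1]]'; python3 - <<'E'
from bench import *
import cv2
p,d=camera("side");cv2.imwrite("pics/side2.png",cv2.resize(p[60:220,210:400],(760,640))[:600,:,::-1])
E
```

```text
time_s: 1.67
eef_pos: [0.631, -0.2313, 0.0176]
eef_rot: [-0.001, 0.934, 0.358, -0.001]
wrist_force: [-0.3, -0.6, 0.8]
opening: 0.996
```

View pics/side2.png

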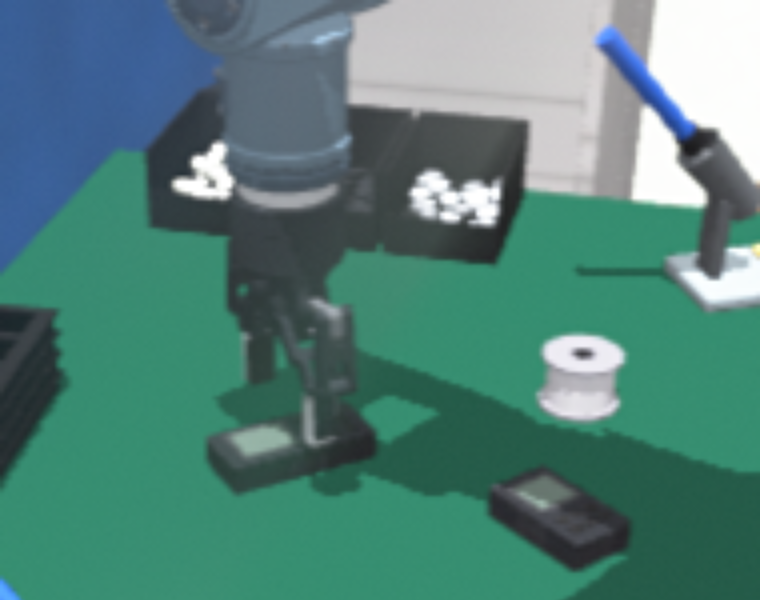

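```bash
python3 -m jog '[[[-0.9,1.7,1],[0,0,0],1],[[-0.9,1.7,1],[0,0,0],0.7],[[-0.9,1.7,1],[0,0,0],0.5],[[-0.9,1.7,1],[0,0,0],0.3],[[-0.9,1.7,1],[0,0,0],0.3],[[-0.9,1.7,1],[0,0,0],0.3],[[-0.9,1.7,1],[0,0,0],0.3],[[-0.9,1.7,1],[0,0,0],0.3]]'; python3 - <<'E'
from bench import *
import cv2
p,d=camera("side");cv2.imwrite("pics/side3.png",cv2.resize(p[100:200,230:350],(720,600))[:,:,::-1])
E
```

```text
time_s: 2.38
eef_pos: [0.6325, -0.2339, 0.0182]
eef_rot: [-0.0, 0.934, 0.357, -0.001]
wrist_force: [-0.9, -0.2, -0.0]
opening: 0.301
```

View pics/side3.png

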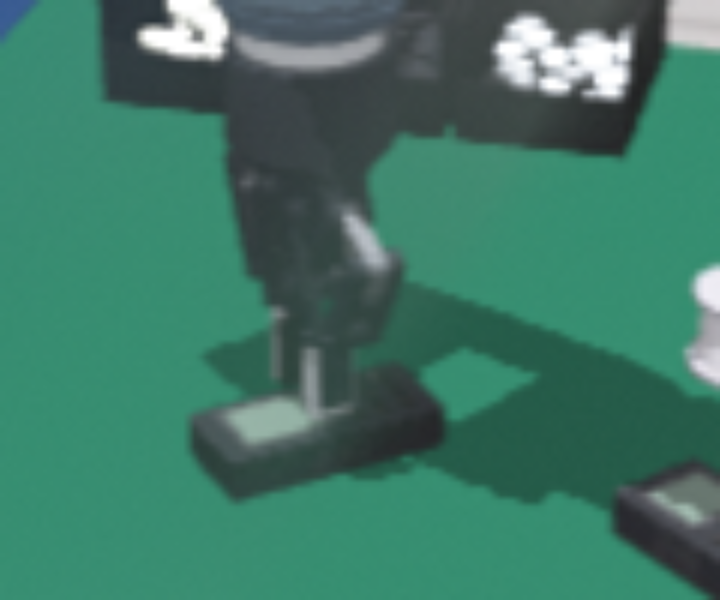

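```bash
python3 - <<'E'
from bench import *
from h import *
o=get_obs();print(o['eef_pos'],o['q'],o['opening'],o['wrist_force'])
for n in ["side","scene","wrist"]:
    p,d=camera(n);c=get_calibration(n)
    np.savez(f"pics/{n}4.npz",p=p,d=d,T=c["world_from_camera"],k=[c[x] for x in("fx","fy","cx","cy")])
    cv2.imwrite(f"pics/{n}4.png",p[:,:,::-1])
p,d,T,k=load("pics/side4.npz");W=cloud(d,T,k)
for (u,v) in [(282,160),(282,165),(284,167),(282,170),(287,165),(276,160),(276,155),(270,170),(295,165),(285,175)]: print(u,v,W[v,u].round(4),p[v,u])
cv2.imwrite("pics/scene4c.png",cv2.resize(load("pics/scene4.npz")[0][110:220,170:310],(763,600))[:,:,::-1])
E
```

```text
[ 0.63246906 -0.23389045  0.01817844] [-5.29658011e-01  6.18694880e-01  1.45282675e+00 -3.28430506e-04
  1.07145613e+00  3.10303517e-01] 0.3012200496314586 [ 1.11245842 -0.23854004  0.00862973]
282 160 [ 0.6254 -0.2162  0.0576] [116 127 127]
282 165 [ 0.6253 -0.2155  0.0425] [134 144 146]
284 167 [ 0.6189 -0.2127  0.0388] [57 77 73]
282 170 [ 0.6276 -0.2235  0.0216] [106 127 119]
287 165 [ 0.6125 -0.2201  0.0418] [52 73 68]
276 160 [ 0.6495 -0.2411  0.0402] [84 97 95]
276 155 [ 0.6486 -0.2389  0.0573] [82 94 93]
270 170 [ 0.6589 -0.2128  0.0231] [153 181 168]
295 165 [ 0.5996 -0.2597  0.021 ] [49 59 58]
285 175 [ 0.6166 -0.2143  0.0127] [48 65 61]
```

View pics/wrist4.png

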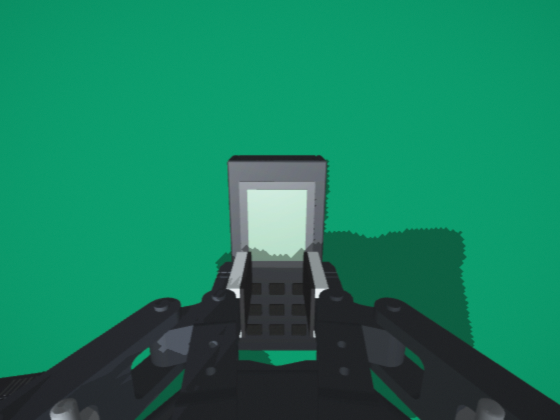

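View pics/scene4c.png

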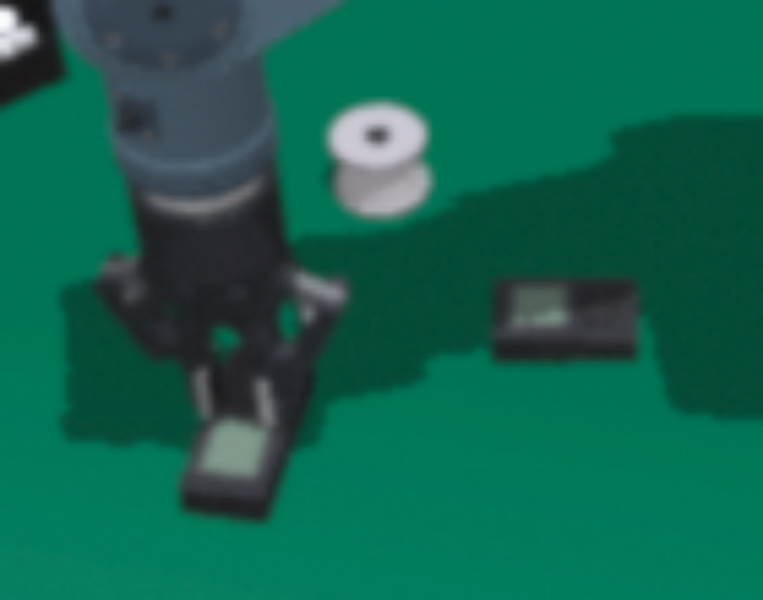

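```bash
python3 - <<'E'
from h import *
p,d,T,k=load("pics/wrist4.npz");W=cloud(d,T,k);print(T[:3,3])
for (a,b) in [((225,245),(222,252)),((305,245),(303,328))]: pass
for v in range(246,300,6):
    print(v,[tuple(W[v,u].round(3)) for u in (232,236,240,246,312,318,324)])
for n,(a,b,c,e) in {"wrist":(225,245,330,330),"side":(270,140,295,172),"scene":(200,170,225,200)}.items():
    p,d,T,k=load(f"pics/{n}4.npz");W=cloud(d,T,k)[b:e,a:c];z=W[...,2];zz=z[(z>.024)&(z<.08)];print(n,np.percentile(zz,[0,2,5,10,50]).round(4))
E
```

```text
[ 0.68852882 -0.18386575  0.17044793]
246 [(np.float64(0.624), np.float64(-0.21), np.float64(0.02)), (np.float64(0.625), np.float64(-0.212), np.float64(0.02)), (np.float64(0.627), np.float64(-0.213), np.float64(0.02)), (np.float64(0.629), np.float64(-0.216), np.float64(0.02)), (np.float64(0.652), np.float64(-0.241), np.float64(0.021)), (np.float64(0.654), np.float64(-0.243), np.float64(0.02)), (np.float64(0.651), np.float64(-0.254), np.float64(-0.001))]
252 [(np.float64(0.621), np.float64(-0.212), np.float64(0.019)), (np.float64(0.628), np.float64(-0.211), np.float64(0.033)), (np.float64(0.629), np.float64(-0.213), np.float64(0.032)), (np.float64(0.631), np.float64(-0.215), np.float64(0.032)), (np.float64(0.653), np.float64(-0.238), np.float64(0.033)), (np.float64(0.652), np.float64(-0.246), np.float64(0.02)), (np.float64(0.648), np.float64(-0.258), np.float64(-0.002))]
258 [(np.float64(0.619), np.float64(-0.215), np.float64(0.02)), (np.float64(0.629), np.float64(-0.212), np.float64(0.039)), (np.float64(0.63), np.float64(-0.213), np.float64(0.04)), (np.float64(0.632), np.float64(-0.2
[... 2167 characters left out ...]
64(-0.236), np.float64(0.065)), (np.float64(0.652), np.float64(-0.237), np.float64(0.066)), (np.float64(0.653), np.float64(-0.239), np.float64(0.065))]
294 [(np.float64(0.631), np.float64(-0.214), np.float64(0.07)), (np.float64(0.629), np.float64(-0.216), np.float64(0.064)), (np.float64(0.63), np.float64(-0.217), np.float64(0.065)), (np.float64(0.626), np.float64(-0.223), np.float64(0.054)), (np.float64(0.648), np.float64(-0.238), np.float64(0.065)), (np.float64(0.65), np.float64(-0.24), np.float64(0.065)), (np.float64(0.654), np.float64(-0.238), np.float64(0.071))]
wrist [0.0272 0.0324 0.035  0.0377 0.0581]
side [0.024  0.0243 0.0279 0.034  0.0548]
scene [0.0241 0.0243 0.0244 0.0251 0.0547]
```

The tips hover ~6 mm above the cover top (wrist/side depth), so TCP and fingertips don't match the description; I open and go lower step by step, checking force.

```bash
python3 -m jog '[[[0,0,0],[0,0,0],0.72],[[0,0,0],[0,0,0],0.72],[[0,0,0],[0,0,0],0.72],[[0,0,0],[0,0,0],0.72],[[0,0,4],[0,0,0],0.72],[[0,0,8],[0,0,0],0.72],[[0,0,12],[0,0,0],0.72],[[0,0,12],[0,0,0],0.72]]'; cat > snap.py <<'E'
import sys
from bench import *
from h import *
s=sys.argv[1]
P=[]
for n in ["side","scene","wrist"]:
    p,d=camera(n);c=get_calibration(n);P.append(get_obs())
    np.savez(f"pics/{n}{s}.npz",p=p,d=d,T=c["world_from_camera"],k=[c[x] for x in("fx","fy","cx","cy")])
    cv2.imwrite(f"pics/{n}{s}.png",p[:,:,::-1])
print(np.array([o['eef_pos'] for o in P]).round(4).tolist(),np.array([o['wrist_force'] for o in P]).round(1).tolist(),P[-1]['eef_rot'].round(4),P[-1]['opening'])
E
python3 snap.py 5; python3 - <<'E'
from h import *
p=load("pics/side5.npz")[0][100:200,230:350];cv2.imwrite("pics/side5c.png",cv2.resize(p,(720,600))[:,:,::-1])
E
```

```text
time_s: 3.25
eef_pos: [0.6316, -0.2334, 0.0047]
eef_rot: [-0.001, 0.934, 0.357, -0.001]
wrist_force: [-0.5, 0.4, -0.0]
opening: 0.718
[[0.6318, -0.2335, 0.0051], [0.6321, -0.2337, 0.0055], [0.6324, -0.2338, 0.0059]] [[-0.3, 0.6, 0.6], [-0.0, 0.3, 0.8], [-0.2, 0.6, 0.4]] [-6.000e-04  9.340e-01  3.574e-01 -7.000e-04] 0.7220652965169428
```

View pics/wrist5.png

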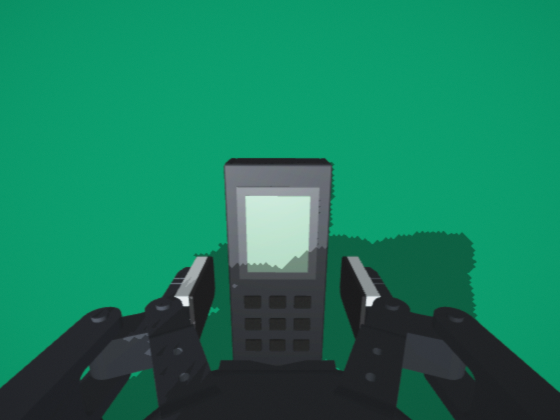

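View pics/side5c.png

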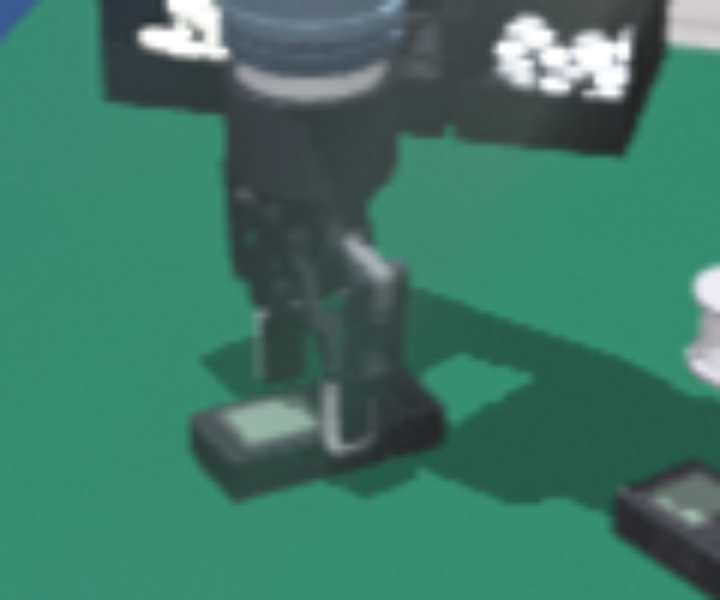

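```bash
python3 - <<'E'
from h import *
p,d,T,k=load("pics/wrist5.npz");W=cloud(d,T,k)
for v in range(254,300,4):
    print(v,[W[v,u].round(3).tolist() for u in (190,200,206,212,346,352,360)])
E
```

```text
254 [[0.601, -0.197, -0.001], [0.604, -0.202, -0.002], [0.606, -0.204, -0.002], [0.609, -0.206, -0.001], [0.658, -0.262, -0.002], [0.661, -0.265, -0.002], [0.664, -0.268, -0.002]]
258 [[0.599, -0.199, -0.001], [0.618, -0.2, 0.027], [0.62, -0.202, 0.027], [0.619, -0.204, 0.022], [0.662, -0.25, 0.027], [0.664, -0.251, 0.027], [0.662, -0.269, -0.001]]
262 [[0.596, -0.2, -0.002], [0.619, -0.2, 0.032], [0.621, -0.202, 0.032], [0.617, -0.206, 0.022], [0.662, -0.249, 0.031], [0.664, -0.251, 0.032], [0.666, -0.253, 0.031]]
266 [[0.594, -0.202, -0.003], [0.619, -0.201, 0.035], [0.62, -0.203, 0.034], [0.615, -0.207, 0.022], [0.661, -0.249, 0.033], [0.663, -0.25, 0.035], [0.665, -0.253, 0.034]]
270 [[0.617, -0.199, 0.039], [0.619, -0.202, 0.038], [0.62, -0.204, 0.036], [0.615, -0.208, 0.023], [0.66, -0.25, 0.033], [0.662, -0.25, 0.038], [0.665, -0.252, 0.039]]
274 [[0.617, -0.199, 0.042], [0.62, -0.202, 0.042], [0.619, -0.205, 0.037], [0.613, -0.209, 0.024], [0.658, -0.253, 0.032], [0.662, -0.248, 0.043], [0.664, -0.251, 0.042]]
278 [[0.618, -0.2, 0.045], [0.621, -0.203, 0.045], [0.617, -0.206,
[... 258 characters left out ...]
-0.25, 0.048]]
286 [[0.619, -0.201, 0.052], [0.619, -0.205, 0.047], [0.614, -0.209, 0.037], [0.609, -0.213, 0.026], [0.654, -0.255, 0.035], [0.659, -0.251, 0.045], [0.662, -0.25, 0.051]]
290 [[0.619, -0.202, 0.054], [0.617, -0.206, 0.046], [0.612, -0.21, 0.037], [0.607, -0.214, 0.025], [0.653, -0.256, 0.036], [0.658, -0.252, 0.045], [0.662, -0.249, 0.055]]
294 [[0.62, -0.202, 0.057], [0.616, -0.207, 0.047], [0.612, -0.211, 0.038], [0.607, -0.215, 0.027], [0.652, -0.257, 0.036], [0.657, -0.253, 0.046], [0.661, -0.249, 0.056]]
298 [[0.62, -0.203, 0.059], [0.615, -0.208, 0.048], [0.61, -0.212, 0.039], [0.605, -0.217, 0.027], [0.651, -0.258, 0.037], [0.655, -0.255, 0.046], [0.661, -0.25, 0.057]]
```

```bash
python3 - <<'E'
from h import *
p,d,T,k=load("pics/side5.npz");W=cloud(d,T,k)
for u in (285,288,291):
  print(u,[(v,W[v,u].round(3).tolist()) for v in range(164,184,2)])
E
```

```text
285 [(164, [0.613, -0.201, 0.056]), (166, [0.613, -0.2, 0.05]), (168, [0.613, -0.202, 0.043]), (170, [0.613, -0.2, 0.038]), (172, [0.613, -0.203, 0.03]), (174, [0.613, -0.2, 0.025]), (176, [0.617, -0.215, 0.009]), (178, [0.617, -0.215, 0.003]), (180, [0.615, -0.209, -0.0]), (182, [0.613, -0.202, -0.002])]
288 [(164, [0.6, -0.181, 0.069]), (166, [0.606, -0.204, 0.049]), (168, [0.604, -0.197, 0.047]), (170, [0.604, -0.2, 0.039]), (172, [0.603, -0.195, 0.036]), (174, [0.606, -0.206, 0.022]), (176, [0.61, -0.22, 0.007]), (178, [0.61, -0.22, 0.0]), (180, [0.607, -0.209, 0.001]), (182, [0.606, -0.205, -0.003])]
291 [(164, [0.597, -0.204, 0.056]), (166, [0.598, -0.206, 0.049]), (168, [0.598, -0.206, 0.043]), (170, [0.598, -0.209, 0.035]), (172, [0.599, -0.211, 0.027]), (174, [0.604, -0.23, 0.008]), (176, [0.603, -0.227, 0.004]), (178, [0.602, -0.224, -0.001]), (180, [0.599, -0.214, -0.0]), (182, [0.597, -0.203, 0.0])]
```

Tips at z≈0.021 now (side depth); going 13 mm lower and closing.

```bash
python3 -m jog '[[[0,0,4],[0,0,0],0.72],[[0,0,8],[0,0,0],0.72],[[0,0,12],[0,0,0],0.72],[[0,0,13],[0,0,0],0.72],[[0,0,13],[0,0,0],0.72]]'; python3 snap.py 6;  python3 - <<'E'
from h import *
p,d,T,k=load("pics/side6.npz");W=cloud(d,T,k)
for u in (285,288):
  print(u,[(v,W[v,u].round(3).tolist()) for v in range(170,190,2)])
E
```

```text
time_s: 3.82
eef_pos: [0.6318, -0.2335, -0.0079]
eef_rot: [-0.001, 0.934, 0.357, -0.001]
wrist_force: [0.2, 0.9, 0.0]
opening: 0.721
[[0.6321, -0.2337, -0.0075], [0.6323, -0.2338, -0.0072], [0.6325, -0.2339, -0.007]] [[-0.0, 0.4, 0.5], [0.8, 0.7, -0.6], [0.9, 0.2, -0.1]] [-5.000e-04  9.339e-01  3.574e-01 -6.000e-04] 0.7195221080027878
285 [(170, [0.613, -0.202, 0.037]), (172, [0.613, -0.202, 0.03]), (174, [0.613, -0.202, 0.024]), (176, [0.613, -0.202, 0.018]), (178, [0.363, 0.736, 0.626]), (180, [0.615, -0.208, 0.001]), (182, [0.613, -0.199, -0.0]), (184, [0.611, -0.192, -0.002]), (186, [0.607, -0.18, 0.0]), (188, [0.605, -0.173, -0.001])]
288 [(170, [0.605, -0.202, 0.038]), (172, [0.605, -0.203, 0.031]), (174, [0.605, -0.203, 0.024]), (176, [0.605, -0.201, 0.019]), (178, [0.605, -0.204, 0.011]), (180, [0.607, -0.21, 0.001]), (182, [0.605, -0.203, -0.001]), (184, [0.603, -0.194, -0.002]), (186, [0.599, -0.18, 0.001]), (188, [0.598, -0.175, -0.001])]
```

```bash
python3 -m jog '[[[0,0,0],[0,0,0],0.4],[[0,0,0],[0,0,0],0.4],[[0,0,0],[0,0,0],0.2],[[0,0,0],[0,0,0],0.2],[[0,0,0],[0,0,0],0.2],[[0,0,0],[0,0,0],0.2],[[0,0,0],[0,0,0],0.2]]'
```

```text
time_s: 4.55
eef_pos: [0.633, -0.2342, -0.0064]
eef_rot: [-0.0, 0.934, 0.357, -0.0]
wrist_force: [0.5, -0.3, 5.4]
opening: 0.542
```

```bash
python3 -m jog '[[[0,0,-10],[0,0,0],0.2],[[0,0,-30],[0,0,0],0.2],[[0,0,-60],[0,0,0],0.2],[[0,0,-90],[0,0,0],0.2],[[0,0,-120],[0,0,0],0.2],[[0,0,-120],[0,0,0],0.2],[[0,0,-120],[0,0,0],0.2]]';python3 snap.py 7
```

```text
time_s: 5.13
eef_pos: [0.6342, -0.2348, 0.1163]
eef_rot: [0.002, 0.934, 0.357, 0.001]
wrist_force: [-0.6, -0.0, -0.6]
opening: 0.543
[[0.6329, -0.234, 0.114], [0.632, -0.2336, 0.1124], [0.6316, -0.2334, 0.1117]] [[-0.4, -0.2, -1.4], [0.3, 0.2, -1.4], [-1.3, 0.6, -0.4]] [-0.0015  0.934   0.3574 -0.0014] 0.5474105120604832
```

View pics/wrist7.png

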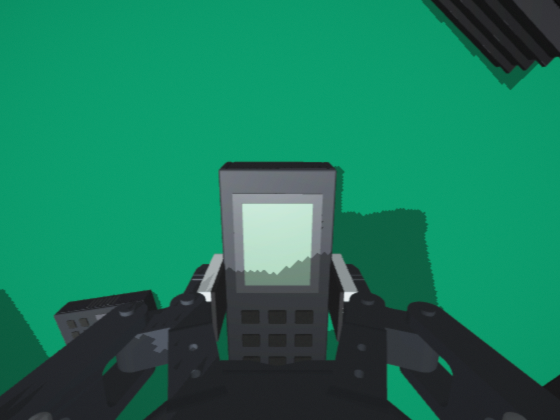

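View pics/side7.png

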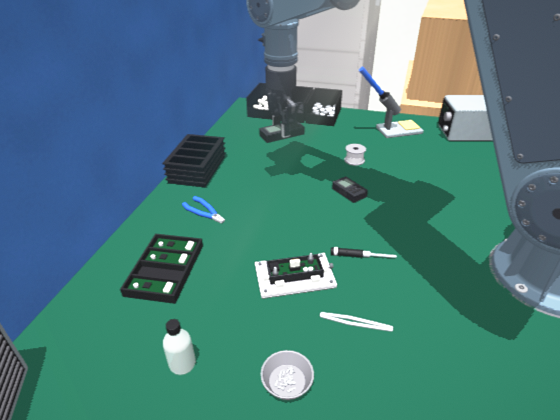

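Cover held, window at (277,245), front edge up at y≈168. Measuring its pose in the hand.

```bash
cat > held.py <<'E'
import sys
from bench import *
from h import *
from scipy.spatial.transform import Rotation as R
o=get_obs();c=get_calibration("wrist");p,d=camera("wrist");o2=get_obs()
T=np.array(c["world_from_camera"]);k=[c[x] for x in("fx","fy","cx","cy")]
q=o['eef_rot'];M=R.from_quat(np.r_[q[1:],q[0]]).as_matrix()
W=cloud(d,T,k)
L=(W-o['eef_pos'])@M   # tool frame
mz=np.median(L[300:345,262:290,2]);mz=np.median(L[170:185,240:320,2])
m=(abs(L[...,2]-mz)<.004)&(d>0)
n,l,s,cc=cv2.connectedComponentsWithStats(m[:355].astype(np.uint8));i=l[178,280]
w=W[:355][l==i];t=L[:355][l==i]
A=np.c_[t[:,:2],np.ones(len(t))];co=np.linalg.lstsq(A,t[:,2],rcond=None)[0]
print("eef",o['eef_pos'].round(4),o2['eef_pos'].round(4),"top z tool",co.round(4),"world top",np.median(w[:,2]).round(4))
tilt=np.linalg.lstsq(np.c_[w[:,:2],np.ones(len(w))],w[:,2],rcond=None)[0];print("world slope",tilt[:2].round(4))
r=cv2.minAreaRect((t[:,:2]*1000).astype(np.float32));print("tool rect",np.array(r[0]).round(1),np.array(r[1]).round(1),r[2])
print("x extents",np.percentile(t[:,0]*1000,[.5,99.5]).round(1),"y",np.percentile(t[:,1]*1000,[.5,50,99.5]).round(1))
# window and front edge in world
rw=cv2.minAreaRect((w[:,:2]*1000).astype(np.float32));print("world rect",rw)
g=(p[...,1].astype(int)>90)&(p[...,1].astype(int)-p[...,0]<50)
cv2.imwrite(f"pics/held{sys.argv[1]}.png",p[:,:,::-1])
print("tool yaw deg (x axis)",np.degrees(np.arctan2(M[1,0],M[0,0])),"M z",M[:,2].round(4))
np.savez(f"pics/held{sys.argv[1]}.npz",p=p,d=d,T=T,k=k,M=M,e=o['eef_pos'])
E
python3 held.py a
```

```text
eef [ 0.6316 -0.2334  0.1117] [ 0.6316 -0.2333  0.1113] top z tool [-0.001  -0.0004 -0.0273] world top 0.139
world slope [-0.0025  0.0022]
tool rect [ 8.3 -0.3] [60.1 91.8] 89.93470764160156
x extents [-36.2  53.8] y [-24.8  -0.4  23.9]
world rect ((637.7669677734375, -227.68617248535156), (91.83415222167969, 60.05268859863281), 41.94361877441406)
tool yaw deg (x axis) 41.87865408245584 M z [-0.0036  0.0018 -1.    ]
```

```bash
python3 -m jog '[[[3,-20,-15],[0,0,0.02],0.2],[[8,-50,-30],[0,0,0.05],0.2],[[13,-80,-40],[0,0,0.08],0.2],[[18,-112,-49],[0,0,0.11],0.2],[[23,-145,-49],[0,0,0.14],0.2],[[28,-178,-49],[0,0,0.17],0.2],[[34,-211,-49],[0,0,0.2],0.2],[[39,-244,-49],[0,0,0.23],0.2],[[45,-277,-49],[0,0,0.25],0.2],[[50,-310,-49],[0,0,0.277],0.2],[[55,-340,-49],[0,0,0.277],0.2],[[60,-370,-49],[0,0,0.277],0.2],[[63,-385,-49],[0,0,0.277],0.2],[[63.4,-391,-49],[0,0,0.277],0.2],[[63.4,-391,-49],[0,0,0.277],0.2],[[63.4,-391,-49],[0,0,0.277],0.2],[[63.4,-391,-49],[0,0,0.277],0.2]]'; python3 held.py b
```

```text
time_s: 6.75
eef_pos: [0.4185, 0.0992, 0.1617]
eef_rot: [-0.001, 0.974, 0.225, -0.002]
wrist_force: [0.2, 0.7, -0.6]
opening: 0.542
eef [0.4185 0.0992 0.1617] [0.4186 0.0991 0.1617] top z tool [-0.0012 -0.0006 -0.0274] world top 0.189
world slope [-0.0028  0.0016]
tool rect [8.2 3.1] [92.  66.7] 0.2066788673400879
x extents [-36.2  53.8] y [-25.   -0.2  29.3]
world rect ((427.3268737792969, 99.94021606445312), (92.02606964111328, 66.7445297241211), 25.749954223632812)
tool yaw deg (x axis) 25.962166063958197 M z [-0.0042  0.0017 -1.    ]
```

View pics/heldb.png

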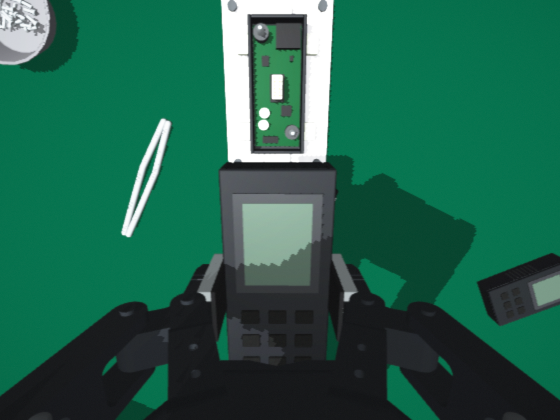

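Base is fully visible (x 248–306, y 15–152), front dowel at (260,32), rear at (292,131). Measuring both in the same frame.

```bash
python3 - <<'E'
from h import *
z=np.load("pics/heldb.npz");p,d,T,k,M,e=[z[x] for x in "pdTkMe"]
W=cloud(d,T,k);L=(W-e)@M
for lo,hi in ((.0285,.037),(.031,.037)):
    m=np.zeros(d.shape,bool);m[:158,235:320]=True;m&=(W[...,2]>lo)&(W[...,2]<hi)
    t=L[m][:,:2]*1000;r=cv2.minAreaRect(t.astype(np.float32));print(m.sum(),r, t.min(0),t.max(0), np.median(W[m][:,2]))
    w=W[m][:,:2]*1000;print(cv2.minAreaRect(w.astype(np.float32)))
# dark outline by colour -> ray to z=.034
g=cv2.cvtColor(p,cv2.COLOR_RGB2GRAY)
m=np.zeros(d.shape,bool);m[:158,235:320]=True
for (u,v) in ((260,32),(292,131)):
    mm=(W[v-12:v+12,u-12:u+12,2]>.040)&(W[v-12:v+12,u-12:u+12,2]<.06);t=L[v-12:v+12,u-12:u+12][mm];ww=W[v-12:v+12,u-12:u+12][mm]
    top=ww[:,2]>ww[:,2].max()-.003
    print("dowel",mm.sum(),t.mean(0)*1000,t[top].mean(0)*1000,ww.mean(0),ww[top].mean(0))
c=cv2.resize(p[0:170,220:335],(540,798),interpolation=cv2.INTER_CUBIC)[:600];cv2.imwrite("pics/heldb_c.png",c[:,:,::-1])
E
```

```text
2511 ((96.38738250732422, -0.97064208984375), (109.2214126586914, 48.06435775756836), 0.009928890503942966) [ 41.77902453 -25.01061981] [151.002255    23.05756706] 0.03191523868281737
((504.2179260253906, 142.45263671875), (109.21890258789062, 48.06349182128906), 25.9520206451416)
1662 ((96.28216552734375, -0.9896736145019531), (109.03666687011719, 48.00611877441406), 0.06446179747581482) [ 41.77902453 -25.01061981] [150.80427932  23.05558924] 0.03243311495529272
((504.1161804199219, 142.42352294921875), (109.03659057617188, 48.00635528564453), 25.896732330322266)
dowel 55 [137.38426536 -13.80326263 117.54630555] [137.80170917 -13.97370755 115.17162606] [0.53551399 0.1719162  0.04374162] [0.53582459 0.17224824 0.04611558]
dowel 36 [ 60.29350378  11.78054786 117.20321211] [ 60.34408631  11.84790464 114.98796093] [0.47740445 0.11516522 0.04423219] [0.47748864 0.11512311 0.04644704]
```

View pics/heldb_c.png

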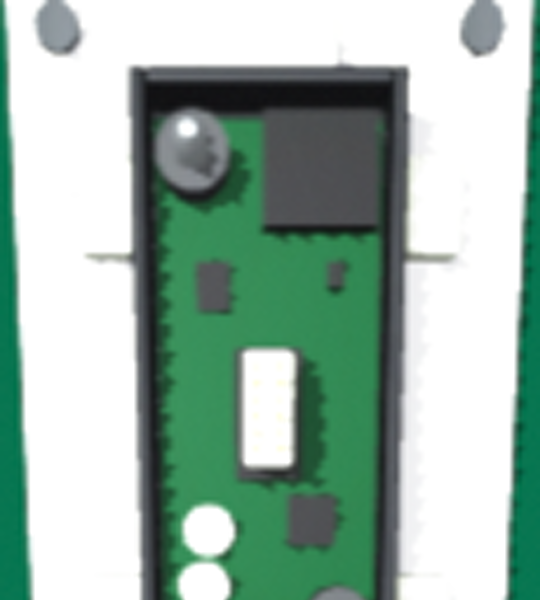

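```bash
python3 - <<'E'
from h import *
for f in "ab":
    z=np.load(f"pics/held{f}.npz");p,d,T,k,M,e=[z[x] for x in "pdTkMe"]
    W=cloud(d,T,k);L=(W-e)@M*1000
    m=(abs(L[...,2]+27.3)<3.5)&(d>0)
    rows=[]
    for v in range(172,250,3):
        us=np.where(m[v,200:350])[0]+200
        rows.append([L[v,us,0].mean(),L[v,us[0],1],L[v,us[-1],1]])
    R=np.array(rows);print(np.median(R[:,1:],0),np.median(R[:,1:].mean(1)),"slope l,r",np.polyfit(R[:,0],R[:,1],1)[0],np.polyfit(R[:,0],R[:,2],1)[0])
    cols=[]
    for u in range(228,330,4):
        vs=np.where(m[150:250,u])[0]+150;cols.append([L[vs[0],u,1],L[vs[0],u,0]])
    C=np.array(cols);print("front x",np.median(C[:,1]),"slope",np.polyfit(C[:,0],C[:,1],1)[0])
E
```

```text
[-23.86161129  23.44558441] -0.19572901634898798 slope l,r 0.0011693616248467837 -0.000605966471364166
front x 53.8332632313264 slope -0.0020090566983898134
[-24.04423601  23.27322965] -0.4147367501056314 slope l,r 0.001310296225815643 -0.0017191022081004636
front x 53.8309801667691 slope 0.0011962022202589694
```

```bash
python3 -m jog '[[[15,-0.6,0],[0,0,0],0.2],[[40,-0.6,0],[0,0,0],0.2],[[65,-0.6,0],[0,0,0],0.2],[[85,-0.6,0],[0,0,0],0.2],[[97,-0.6,15],[0,0,0],0.2],[[97,-0.6,40],[0,0,0],0.2],[[97,-0.6,65],[0,0,0],0.2],[[97,-0.6,85],[0,0,0],0.2],[[97,-0.6,95],[0,0,0],0.2],[[97,-0.6,95],[0,0,0],0.2],[[97,-0.6,95],[0,0,0],0.2],[[97,-0.6,95],[0,0,0],0.2],[[97,-0.6,95],[0,0,0],0.2]]'; python3 - <<'E'
import numpy as np
z=np.load("pics/heldb.npz");M,e=z['M'],z['e'];print("target", e+M@np.array([97.1,-.65,95])/1000)
E
python3 snap.py 8; python3 - <<'E'
from h import *
for n,(a,b,c,e) in {"side":(235,220,355,310),"scene":(290,190,380,280)}.items():
    p=load(f"pics/{n}8.npz")[0][b:e,a:c];cv2.imwrite(f"pics/{n}8c.png",cv2.resize(p,None,fx=6,fy=6,interpolation=cv2.INTER_CUBIC)[:,:,::-1])
E
```

```text
time_s: 7.88
eef_pos: [0.5066, 0.1421, 0.0681]
eef_rot: [-0.001, 0.975, 0.224, -0.0]
wrist_force: [0.0, -0.3, -1.2]
opening: 0.542
target [0.50514722 0.14241728 0.06636548]
[[0.5065, 0.1422, 0.068], [0.5062, 0.1422, 0.0678], [0.506, 0.1423, 0.0676]] [[0.1, -0.1, -1.4], [0.5, 0.5, -0.6], [0.1, -0.6, -0.5]] [-1.100e-03  9.745e-01  2.244e-01 -8.000e-04] 0.5462632230746666
```

View pics/side8c.png

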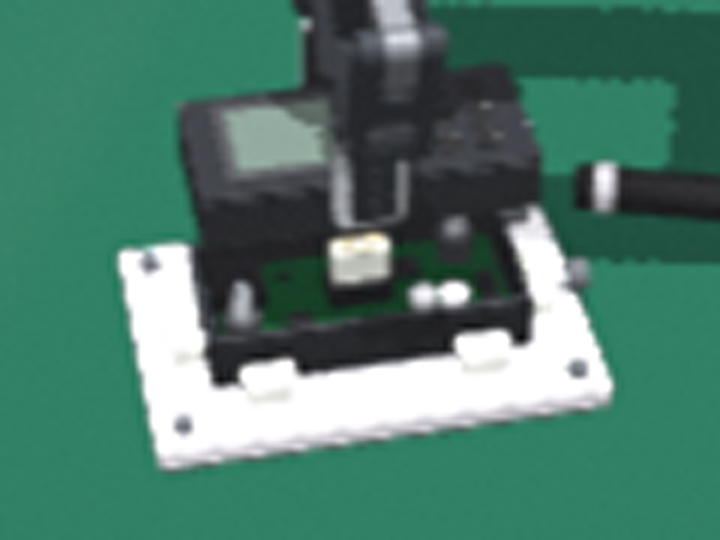

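View pics/scene8c.png

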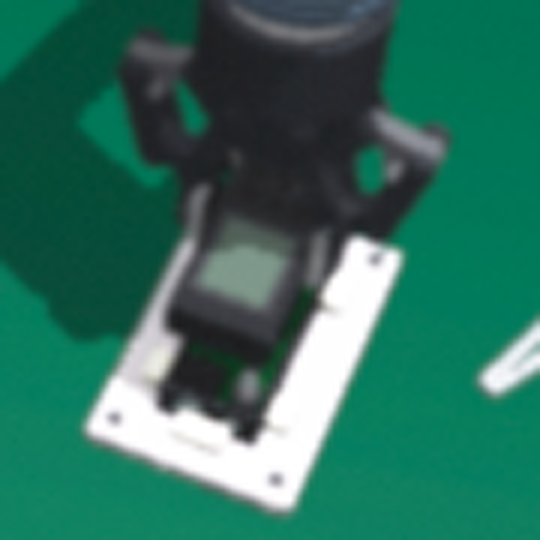

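```bash
python3 -m jog '[[[-0.8,-0.4,6],[0,0,0],0.2],[[-0.8,-0.4,12],[0,0,0],0.2],[[-0.8,-0.4,19],[0,0,0],0.2],[[-0.8,-0.4,22],[0,0,0],0.2],[[-0.8,-0.4,22],[0,0,0],0.2],[[-0.8,-0.4,22],[0,0,0],0.2],[[-0.8,-0.4,22],[0,0,0],0.2],[[-0.8,-0.4,22],[0,0,0],0.2],[[-0.8,-0.4,22],[0,0,0],0.2]]'; cat > err.py <<'E'
import numpy as np
from bench import *
from scipy.spatial.transform import Rotation as R
o=get_obs();q=o['eef_rot'];M=R.from_quat(np.r_[q[1:],q[0]]).as_matrix()
t=np.array([.50515,.14242,.0290])
print(o['eef_pos'].round(5),"to go, tool mm",(M.T@(t-o['eef_pos'])*1000).round(2),"yaw",np.degrees(np.arctan2(M[1,0],M[0,0])).round(2),"z",M[:,2].round(4),"F",o['wrist_force'].round(1),"Tq",o['torque'].round(2),o['opening'])
E
python3 err.py
```

```text
time_s: 8.78
eef_pos: [0.5053, 0.1423, 0.0458]
eef_rot: [-0.001, 0.974, 0.224, -0.001]
wrist_force: [-0.1, 0.1, -0.4]
opening: 0.545
[0.50531 0.14229 0.04583] to go, tool mm [-0.07 -0.15 16.84] yaw 25.94 z [-0.0015  0.0018 -1.    ] F [-0.1  0.1 -0.4] Tq [-0.05  0.   -0.04] 0.5453331283115694
```

XY within 0.2 mm. Feeling down onto the dowels.

```bash
python3 -m jog '[[[0,-0.1,1.5],[0,0,0],0.2],[[0,-0.1,3],[0,0,0],0.2],[[0,-0.1,4.5],[0,0,0],0.2],[[0,-0.1,6],[0,0,0],0.2],[[0,-0.1,6],[0,0,0],0.2],[[0,-0.1,6],[0,0,0],0.2]]'; python3 err.py
```

```text
time_s: 9.28
eef_pos: [0.5051, 0.1424, 0.0397]
eef_rot: [-0.001, 0.974, 0.224, -0.001]
wrist_force: [0.1, 0.2, -0.0]
opening: 0.545
[0.50511 0.14242 0.03965] to go, tool mm [ 0.05  0.04 10.65] yaw 25.94 z [-0.0019  0.0019 -1.    ] F [ 0.1  0.2 -0. ] Tq [ 0.01  0.06 -0.01] 0.5445902898405098
```

```bash
python3 -m jog '[[[0,0,1],[0,0,0],0.2],[[0,0,2],[0,0,0],0.2],[[0,0,3],[0,0,0],0.2],[[0,0,4],[0,0,0],0.2],[[0,0,5],[0,0,0],0.2],[[0,0,5],[0,0,0],0.2]]'; python3 err.py
```

```text
time_s: 9.78
eef_pos: [0.5049, 0.1424, 0.0344]
eef_rot: [-0.001, 0.974, 0.224, -0.001]
wrist_force: [-0.2, -0.0, -0.4]
opening: 0.545
[0.50488 0.1424  0.03438] to go, tool mm [0.26 0.11 5.38] yaw 25.94 z [-0.0023  0.0018 -1.    ] F [-0.2 -0.  -0.4] Tq [ 0.04 -0.05 -0.  ] 0.5448058886410079
```

```bash
python3 -m jog '[[[0.2,0,0.8],[0,0,0],0.2],[[0.2,0,1.6],[0,0,0],0.2],[[0.2,0,2.4],[0,0,0],0.2],[[0.2,0,3],[0,0,0],0.2],[[0.2,0,3],[0,0,0],0.2]]'; python3 err.py
```

```text
time_s: 10.2
eef_pos: [0.5051, 0.1425, 0.0315]
eef_rot: [-0.001, 0.974, 0.224, -0.001]
wrist_force: [-1.7, -0.1, 1.7]
opening: 0.543
[0.50509 0.1425  0.03148] to go, tool mm [0.03 0.1  2.48] yaw 25.94 z [-0.0024  0.0018 -1.    ] F [-1.7 -0.1  1.7] Tq [-0.02  0.14 -0.  ] 0.5430593222416996
```

Contact spring felt (from −0.5 to +1.7 N or more). Continuing in small steps.

```bash
python3 -m jog '[[[0,0,0.4],[0,0,0],0.2],[[0,0,0.8],[0,0,0],0.2],[[0,0,1.2],[0,0,0],0.2],[[0,0,1.5],[0,0,0],0.2],[[0,0,1.5],[0,0,0],0.2],[[0,0,1.5],[0,0,0],0.2]]'; python3 err.py
```

```text
time_s: 10.7
eef_pos: [0.5051, 0.1425, 0.03]
eef_rot: [-0.001, 0.974, 0.224, -0.001]
wrist_force: [-2.0, -0.4, 3.0]
opening: 0.547
[0.50509 0.14251 0.03005] to go, tool mm [0.01 0.11 1.05] yaw 25.94 z [-0.0024  0.0018 -1.    ] F [-2.  -0.4  3. ] Tq [-0.07  0.3  -0.01] 0.5473923942296351
```

```bash
python3 -m jog '[[[0,0,0.3],[0,0,0],0.2],[[0,0,0.6],[0,0,0],0.2],[[0,0,0.8],[0,0,0],0.2],[[0,0,0.8],[0,0,0],0.2]]'; python3 err.py
```

```text
time_s: 11.03
eef_pos: [0.5051, 0.1425, 0.0293]
eef_rot: [-0.001, 0.974, 0.224, -0.001]
wrist_force: [-2.8, -0.4, 3.5]
opening: 0.541
[0.5051  0.1425  0.02926] to go, tool mm [0.01 0.1  0.26] yaw 25.94 z [-0.0024  0.0018 -1.    ] F [-2.8 -0.4  3.5] Tq [-0.06  0.29 -0.03] 0.5413138346010334
```

```bash
python3 -m jog '[[[0,0,0.3],[0,0,0],0.2],[[0,0,0.5],[0,0,0],0.2],[[0,0,0.5],[0,0,0],0.2]]'; python3 err.py
```

```text
time_s: 11.28
eef_pos: [0.5051, 0.1425, 0.0288]
eef_rot: [-0.001, 0.974, 0.224, -0.001]
wrist_force: [-2.1, 0.2, 3.3]
opening: 0.546
[0.50511 0.14252 0.02877] to go, tool mm [-0.01  0.11 -0.23] yaw 25.94 z [-0.0024  0.0018 -1.    ] F [-2.1  0.2  3.3] Tq [-0.04  0.34 -0.01] 0.5459110952070985
```

```bash
python3 -m jog '[[[0,0,0.3],[0,0,0],0.2],[[0,0,0.5],[0,0,0],0.2],[[0,0,0.5],[0,0,0],0.2]]'; python3 err.py
```

```text
time_s: 11.53
eef_pos: [0.5051, 0.1425, 0.0283]
eef_rot: [-0.001, 0.974, 0.224, -0.001]
wrist_force: [-2.3, -1.5, 3.2]
opening: 0.545
[0.50513 0.14249 0.02827] to go, tool mm [-0.01  0.07 -0.73] yaw 25.94 z [-0.0023  0.0018 -1.    ] F [-2.3 -1.5  3.2] Tq [-0.07  0.37  0.02] 0.5452414284544198
```

```bash
python3 -m jog '[[[0,0,0.3],[0,0,0],0.2],[[0,0,0.4],[0,0,0],0.2],[[0,0,0.4],[0,0,0],0.2]]'; python3 err.py
```

```text
time_s: 11.78
eef_pos: [0.5051, 0.1425, 0.0278]
eef_rot: [-0.001, 0.974, 0.224, -0.001]
wrist_force: [-1.3, -0.7, 5.1]
opening: 0.544
[0.5051  0.1425  0.02784] to go, tool mm [ 0.01  0.09 -1.16] yaw 25.94 z [-0.0024  0.0018 -1.    ] F [-1.3 -0.7  5.1] Tq [-0.09  0.36 -0.  ] 0.544328601571396
```

```bash
python3 -m jog '[[[0,0,0.2],[0,0,0],0.2],[[0,0,0.4],[0,0,0],0.2],[[0,0,0.4],[0,0,0],0.2]]'; python3 err.py
```

```text
time_s: 12.03
eef_pos: [0.5051, 0.1425, 0.0276]
eef_rot: [-0.001, 0.974, 0.224, -0.001]
wrist_force: [-3.8, -0.2, 5.7]
opening: 0.546
[0.50511 0.14249 0.02759] to go, tool mm [ 0.01  0.08 -1.41] yaw 25.94 z [-0.0025  0.0018 -1.    ] F [-3.8 -0.2  5.7] Tq [-0.12  0.44 -0.05] 0.5462477446674883
```

```bash
python3 -m jog '[[[0,0,0.2],[0,0,0],0.2],[[0,0,0.4],[0,0,0],0.2],[[0,0,0.4],[0,0,0],0.2]]'; python3 err.py
```

```text
time_s: 12.28
eef_pos: [0.5051, 0.1425, 0.0276]
eef_rot: [-0.001, 0.974, 0.225, -0.001]
wrist_force: [-4.5, -1.4, 8.1]
opening: 0.546
[0.50509 0.1425  0.02757] to go, tool mm [ 0.01  0.1  -1.43] yaw 25.95 z [-0.0026  0.0016 -1.    ] F [-4.5 -1.4  8.1] Tq [-0.16  0.64 -0.06] 0.5463023699740259
```

Hard stop: z no longer changes at 0.0276 while the force rises. Pressing a little more.

```bash
python3 -m jog '[[[0,0,0.4],[0,0,0],0.2],[[0,0,0.8],[0,0,0],0.2],[[0,0,0.8],[0,0,0],0.2]]'; python3 err.py
```

```text
time_s: 12.53
eef_pos: [0.5051, 0.1425, 0.0275]
eef_rot: [-0.001, 0.974, 0.225, -0.001]
wrist_force: [-6.1, -0.7, 13.6]
opening: 0.543
[0.50511 0.1425  0.02754] to go, tool mm [-0.01  0.08 -1.46] yaw 25.95 z [-0.0027  0.0015 -1.    ] F [-6.1 -0.7 13.6] Tq [-0.23  0.97 -0.  ] 0.5433967744148803
```

```bash
python3 -m jog '[[[-0.2,0,0.5],[0,0,0],0.2],[[-0.2,0,0.5],[0,0,0],0.2],[[-0.2,0,0.5],[0,0,0],0.2],[[-0.2,0,0.5],[0,0,0],0.2]]'; python3 err.py; python3 snap.py 9; python3 held.py c; python3 err.py; python3 - <<'E'
from h import *
for n,(a,b,c,e) in {"side":(235,220,355,310),"scene":(290,190,380,280)}.items():
    p=load(f"pics/{n}9.npz")[0][b:e,a:c];cv2.imwrite(f"pics/{n}9c.png",cv2.resize(p,None,fx=6,fy=6,interpolation=cv2.INTER_CUBIC)[:,:,::-1])
for n,(a,b,c,e) in {"side":(255,235,345,300),"scene":(300,205,370,270),"wrist":(210,150,345,355)}.items():
    p,d,T,k=load(f"pics/{n}9.npz");W=cloud(d,T,k)[b:e,a:c].reshape(-1,3)
    m=(abs(W[:,2]-.055)<.006);w=W[m];x=(w[:,0]-.504)*np.cos(np.radians(26))+(w[:,1]-.1424)*np.sin(np.radians(26));y=-(w[:,0]-.504)*np.sin(np.radians(26))+(w[:,1]-.1424)*np.cos(np.radians(26))
    i=(abs(x)<56)&(abs(y)<25)
    i=(abs(x)<.056)&(abs(y)<.023);print(n,i.sum(),"x range",np.percentile(x[i],[.5,99.5]).round(4),"z front",np.median(w[i&(x>.03),2]).round(4),"mid",np.median(w[i&(abs(x)<.02),2]).round(4),"rear",np.median(w[i&(x<-.03),2]).round(4))
E
```

```text
time_s: 12.87
eef_pos: [0.5051, 0.1425, 0.0276]
eef_rot: [-0.001, 0.974, 0.225, -0.001]
wrist_force: [-4.4, 0.5, 8.6]
opening: 0.54
[0.50511 0.14249 0.02755] to go, tool mm [ 0.    0.07 -1.45] yaw 25.96 z [-0.0024  0.0015 -1.    ] F [-4.4  0.5  8.6] Tq [-0.05  0.72 -0.06] 0.5401008150131679
[[0.5051, 0.1425, 0.0276], [0.5051, 0.1425, 0.0276], [0.5051, 0.1425, 0.0276]] [[-4.7, -0.6, 8.7], [-4.4, -0.2, 9.2], [-3.5, 0.5, 9.5]] [-0.001   0.9745  0.2246 -0.001 ] 0.5449669553664676
eef [0.5051 0.1425 0.0276] [0.5051 0.1425 0.0276] top z tool [-0.0017 -0.0016 -0.0274] world top 0.055
world slope [-0.0001  0.0008]
tool rect [ 8.3 -0.3] [60.  91.5] 89.56082916259766
x extents [-36.3  53.7] y [-24.9  -0.3  24. ]
world rect ((512.5411376953125, 146.38302612304688), (91.47704315185547, 59.97340774536133), 26.39815330505371)
tool yaw deg (x axis) 25.958567185601982 M z [-0.0024  0.0015 -1.    ]
[0.50512 0.14249 0.02757] to go, tool mm [-0.01  0.07 -1.43] yaw 25.96 z [-0.0024  0.0015 -1.    ] F [-3.6  0.3  9.5] Tq [-0.1   0.65 -0.05] 0.5458950997062922
side 658 x range [-0.0555  0.0537] z front 0.0558 mid 0.0562 rear 0.0556
scene 451 x range [-0.0306  0.0556] z front 0.0555 mid 0.0557 rear 0.0543
wrist 19539 x range [-0.0351  0.0549] z front 0.0549 mid 0.055 rear 0.0545
```

View pics/side9c.png

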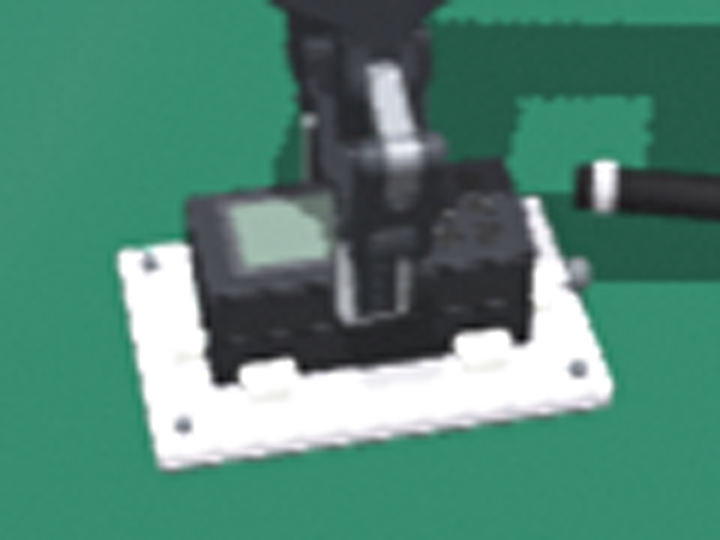

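View pics/scene9c.png

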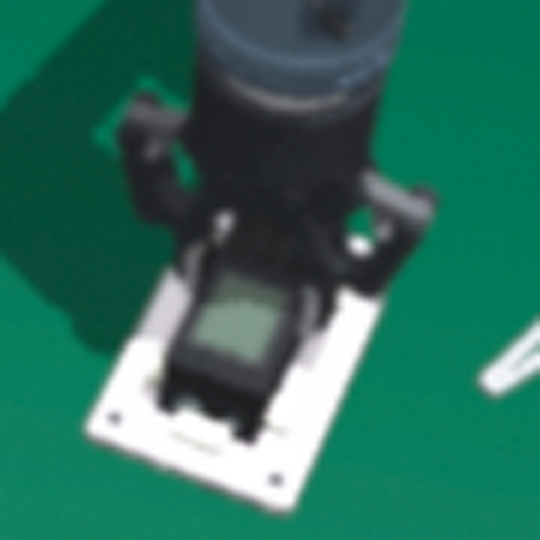

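View pics/wrist9.png

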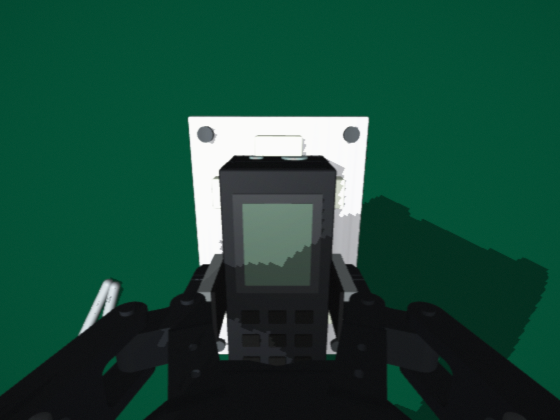

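Top at 0.055–0.056 front and rear (34+22), lenses visible at (257,157) and (293,157) under the window end. Raising the push to the mid of the range.

```bash
python3 -m jog '[[[-0.1,0,0.7],[0,0,0],0.2],[[-0.1,0,1],[0,0,0],0.2],[[-0.1,0,1],[0,0,0],0.2],[[-0.1,0,1],[0,0,0],0.2]]'; python3 err.py
```

```text
time_s: 13.4
eef_pos: [0.5051, 0.1425, 0.0275]
eef_rot: [-0.001, 0.974, 0.225, -0.001]
wrist_force: [-6.4, -1.0, 13.8]
opening: 0.542
[0.50513 0.14249 0.02754] to go, tool mm [-0.01  0.07 -1.46] yaw 25.97 z [-0.0024  0.0014 -1.    ] F [-6.4 -1.  13.8] Tq [-0.24  0.99 -0.08] 0.5418209126182285
```

```bash
python3 - <<'E'
from bench import *
import numpy as np,cv2
for i in range(10):
    p,d=camera(["side","wrist"][i%2]);o=get_obs();print(o['time_s'].round(2),o['eef_pos'].round(4),o['wrist_force'].round(1))
E
```

```text
Traceback (most recent call last):
AttributeError: 'float' object has no attribute 'round'
```

```bash
python3 - <<'E'
from bench import *
from h import *
for i in range(12):
    p,d=camera("side");o=get_obs();print(round(o['time_s'],2),o['eef_pos'].round(4),o['wrist_force'].round(1))
cv2.imwrite("pics/final.png",p[:,:,::-1])
E
```

```text
13.5 [0.5051 0.1425 0.0275] [-6.1 -0.6 14.2]
13.55 [0.5051 0.1425 0.0275] [-6.  -1.  14.3]
13.6 [0.5051 0.1425 0.0275] [-6.  -0.8 13.9]
13.65 [0.5051 0.1425 0.0275] [-6.1 -0.6 14.1]
13.7 [0.5051 0.1425 0.0275] [-6.8 -1.5 14.6]
13.75 [0.5051 0.1425 0.0275] [-6.5 -0.7 13.8]
13.8 [0.5051 0.1425 0.0276] [-6.8 -1.2 14.3]
13.85 [0.5051 0.1425 0.0275] [-6.1 -0.6 13.8]
13.9 [0.5051 0.1425 0.0275] [-6.5 -0.5 14. ]
13.95 [0.5051 0.1425 0.0275] [-6.5 -0.7 13.9]
14.0 [0.5051 0.1425 0.0275] [-5.9 -0.8 14.2]
14.05 [0.5051 0.1425 0.0275] [-6.3 -0.2 13.6]
```

View pics/final.png

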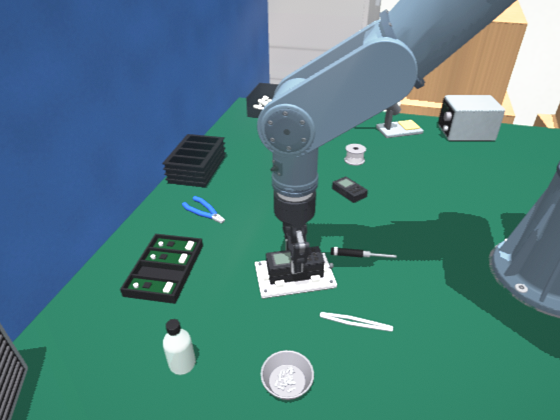

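The push holds steady at 14 N. The cover sits on the nest at (295,265), and every bystander is where it was in the first picture.

```bash
python3 -c "
from bench import *
print(hand_in())"
```

```text
the job is handed in; nothing more can be done
None
```

The long upper half is fitted on both dowels with its window over the lens end. I pressed it past the contacts to the hard stop and handed in with the gripper still holding it, at about 14.5 s on the clock (35 s limit).

**Last checks**
- **Seam:** the top of the cover measured 55–56 mm above the mat at the front and 54–56 mm at the rear (nominal 56). The tool stopped descending at the stop while the force rose, so I take the seam as closed. At camera resolution this only confirms it to about 1–2 mm.
- **Push:** steady at about 14 N for 0.6 s before hand-in, and no reading went above 14.6 N.
- **Way round:** the wrist picture shows both lenses under the window end.
- **Bystanders:** compared by eye with the first side picture, nothing else on the bench has moved.

**What disagreed**
- **Fingertip position:** with the reported TCP at 18 mm, the first close went over the cover, because the tips were about 10 mm behind the TCP rather than 14 mm ahead of it. I measured the tips by depth and grasped lower.
- **Side force:** about 6 N acts along world −x at the wrist while pressing. It rose and fell with the push, and I left it.

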